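# Shut off and uncap an unmarked gas port on the leak-test bench

### The job

First shut the gas manifold's ball valve: swing its lever fully across, a quarter turn. Then take the winged cap off its port: one of the two ports has a left-hand thread and the other a right-hand one, unmarked, so try the cap both ways without forcing it, and turn it about a quarter turn the way it loosens before lifting. Finish while still holding the cap in the gripper, mouth down, about 10 cm straight above its port, with the hex cap and everything else on the bench left where they are.

Things in the scene. Friction and masses are not known exactly. Their poses are not given: they have to be found in the camera images.
- wing_cap: Cap to take off, loose, brass, about 0.25 kg: ribbed skirt 64 mm across and 24 mm high, a disc 6 mm thick on it (top face 30 mm above the origin), then one upright wing bar, 60 mm along the cap's x, 12 mm thick along its y, 26 mm high. Origin: centre of the skirt's lower rim; z up, the screw axis. Starts screwed home on either port, the bar square across the manifold (along its x, within 2 degrees).
- wing_grip (a point): Point on the winged cap's axis in the wing bar: 45 mm above the cap's origin, 15 mm above the disc, 11 mm below the top of the bar. Axes as the cap's. Right-hand thread loosens anticlockwise seen from above, left-hand clockwise. The tightening way meets a hard stop within about 4 degrees; the loosening way turns easily (well under 0.3 N m).
- hex_cap: The cap of the other port, to be left alone: same brass, same skirt and disc, but with a hexagonal head 36 mm across flats and 15 mm high instead of the wing bar. 45 mm high in all. Origin: centre of the skirt's lower rim.
- manifold: Fixed gas manifold: steel base plate 130 x 370 x 10 mm, aluminium block 70 x 240 mm on it (top 45 mm above the table), long side along its y. Origin: centre of the underside. Two upright ports at y = +75 and -75 mm, steel necks 33 mm across (52 over the ridges), 26 mm high. Ball valve with black lever at the +y end, dial gauge (93 mm high, at y = -173 mm) at the other.
- port_plus (a point): Centre of the top face of the neck at the manifold's y = +75 mm, 71 mm above the table; the cap there starts with its origin 24 mm below this point.
- port_minus (a point): Centre of the top face of the neck at the manifold's y = -75 mm, 71 mm above the table; the cap there starts with its origin 24 mm below this point.
- spanner: Bystander: loose steel spanner 190 mm long lying flat on the robot's side of the manifold.
- nipple: Bystander: loose brass hose nipple, 31 mm across, 36 mm high, standing on the robot's side of the manifold near its gauge end.
- seal_ring: Bystander: loose black rubber ring, 42 mm across, 6 mm thick, on the far side of the manifold.
- casting_a: Bystander: loose cast aluminium valve body, about 110 x 60 x 54 mm, to the right of the manifold.
- casting_b: Bystander: another such valve body.
- spray: Bystander: loose white spray bottle, 52 mm across, 150 mm high, to the left of the manifold.
- driver: Bystander: loose screwdriver 180 mm long, to the left of the manifold.
- wing_lugs (a point): Point on the winged cap's axis 4.5 mm above its lower rim, level with its two inside lugs, which hook under ridges on the port's neck. Lifting is blocked until the cap has turned loose by 70 degrees; from there to 120 degrees it lifts straight off; it stops at about 125. Turning does not push it up (turn it at constant height). It rises 26 mm before it is clear of the neck.
- valve (a joint): Angle of the ball valve's lever: 0 in line with the manifold, pointing to its +y (open), grows clockwise seen from above to 1.57 at its stop, pointing across to the manifold's +x (shut). Starts between 0 and 0.3. It stays where it is left and needs about 0.12 N m (2 N at the sleeve).
- lever_grip (a point): Middle of the useful part of the lever's black sleeve, 60 mm out from the pivot, 54 mm above the table. The sleeve is 66 mm long (20 to 86 mm from the pivot), 14 mm wide, 12 mm high (from 48 to 60 mm above the table); the point's y points outwards along the lever.
- valve_pivot (a point): Point on the lever's upright turning axis, on the manifold (manifold's y = +140 mm), at the sleeve's mid-height.

How it is judged:
On the way, in this order (a step that is already met when the one before it is completed fails the run):
1. the valve lever is across, shut (value of joint valve above 1.4 rad), for 0.1 s.
2. the winged cap has been turned loose (more than 50 degrees) while still down on its port (angle between the x axis of wing_cap and the x axis of manifold, either way round above 0.87 rad and z of wing_cap in the frame of manifold below 0.056 m and angle between wing_cap's own z axis and vertical below 0.2 rad), for 0.1 s.
At the end, for the whole second after the job is handed in: The winged cap is held in the fingers, still, mouth down within 20 degrees, raised at least 60 mm from where it was screwed home and within 50 mm sideways of its own port, resting on nothing; the hex cap is still home on the other port; the valve lever is across within 10 degrees of its stop (z of wing_cap in the frame of manifold above 0.107 m and angle between wing_cap's own z axis and vertical below 0.35 rad and contact force between the fingers and wing_cap above 1 N and contact force between wing_cap and manifold below 0.2 N and contact force between wing_cap and hex_cap below 0.2 N and linear speed of wing_cap below 0.03 m/s and ((horizontal distance between wing_cap and port_plus below 0.05 m and horizontal distance between hex_cap and port_minus below 0.006 m) or (horizontal distance between wing_cap and port_minus below 0.05 m and horizontal distance between hex_cap and port_plus below 0.006 m)) and z of hex_cap in the frame of manifold below 0.05 m and value of joint valve above 1.4 rad); the arm keeps its last pose, push and grip.
It fails at once if the hex cap is moved or turned (distance of hex_cap from where it was at the start of the episode above 0.006 m or angle between the x axis of hex_cap and the x axis of manifold, either way round above 0.2 rad).
It fails at once if something else on the bench is knocked away (more than 20 mm) or over (distance of any of spanner, nipple, seal_ring, casting_a, casting_b, spray, driver from where it was at the start of the episode above 0.02 m or angle between any of spray, nipple's own z axis and vertical above 0.5 rad).
It fails at once if the cap is forced hard against its stop, enough to strip the thread (the fingers load it with more than 700 N in all, about 10 N m of turning) (contact force between the fingers and wing_cap above 700 N).
It also fails if it takes over 54 s, if anything falls off the work surface, if the arm or the gripper's body presses on something with over 40 N, if the wrist force passes 120 N, or if a joint passes its speed limit or range.

### The arm

A 6-joint arm with a two-finger parallel gripper is mounted at the origin on the work surface. World frame = base frame: x ahead of the robot, y to its left, z up, the work surface at z = 0. Lengths are in m, angles in rad, forces in N, time in s.
With the tool pointing down it reaches from about 0.15 to 0.775 m from the base axis. Payload 6.1 kg.
Tool frame: the origin (TCP) lies on the mounting face of the last link; the fingertips stand 173 mm ahead of it and the grasp point (between the pads) lies 155 mm ahead of it; y points along the fingers, z is the direction in which the jaws open and shut, and the axes are right-handed (so a half turn about y gives the same grasp; the last joint's range is limited). The gripper opens to 85 mm and grips with 20 to 120 N. Pads are 22 mm wide; open, the fingers measure 114 mm over their backs; the gripper's body (76 mm by 85 mm) begins 54 mm behind the grasp point. The pads swing forward as they close: fully open they stand 13 mm farther back than shut.
Start: joints at [1.285, 0.126, -0.04, 1.405, 0, 1.571], TCP at [0.148, 0.504, 0.405] pointing down, gripper open.
Joint ranges: [-2.72, 2.72], [-0.95, 1.95], [-1.27, 1.35], [-1.78, 2.02], [-1.46, 1.47], [-3.14, 3.14]. Speed limits (rad/s): [2.39, 2.39, 3.01, 3.14, 3.14, 3.14].

### API

Orientations are given as a unit quaternion [x, y, z, w].
In Python, from plant import manip gives the robot as it stands. Calls block until the motion is done:
- manip.reach(position, orientation): joint-space move of the TCP to a pose.
- manip.move_straight(position, ori=None, max_speed=0.15): straight line of the TCP; ori=None keeps the orientation; max_speed is the mean speed in m/s.
- manip.set_joints(angles): joint-space move.
- manip.gripper_to(opening): opening from 0.0 (shut) to 1.0 (fully open); the grip force is fixed at half the most; returns when the fingers have stopped.
- manip.wait(seconds).
- manip.inverse_kinematics(position, orientation): joint angles nearest the present ones, or None.
- manip.get_state(): the state.
- manip.grab_frame(name): name is "scene" or "top" or "wrist"; returns a dict with "color" (400x640x3 uint8, red, green, blue), "depth" (400x640 float32, m along the optical axis (not along the pixel's ray), 0 where there is no reading), "mtx" (3x3 intrinsics, pixels), "eye" and "attitude" of the camera in the world. Camera axes: x right, y up, looking along -z (the intrinsics and any distortion apply to the point x, -y, -z); pixel columns grow to the right and rows downward; lengths in m; the calibration is good to about 2 mm. A picture is of the moment at which its call begins.
A pose or a line that the arm cannot do raises manip.Unreachable and nothing moves.
- manip.close_job(): hands the job in, once; it reports no verdict.
Trained networks look in the newest picture that a camera, given by its name, has taken for a name from the list of things; names that differ only in an ending like _2 or _b are one class to them, and where a whole thing is asked for, a point or a joint stands for the part that bears it (a point fixed in the world has none). Each returns a list of dicts, best first, with "conf" (0 to 1); they miss things now and then, are a little off and sometimes report something else, mostly with a low value. They report only what shows in the picture. A call takes as long as a camera call.
- manip.regions_of(camera, label): "region" (400x640 bool, what is visible of it).
- manip.landmark_of(camera, label): "position" ([x, y, z] in m, in world coordinates, good to about 4 mm: a listed point, or the origin of a listed thing).
The state is a dict: "clock": time; "qpos": joint angles; "joint_velocities": joint speeds; "tau": joint torques, N m; "position": TCP position; "orientation": TCP orientation; "contact_force": force on the tool from outside, world axes, zero at the start; "ft_torque": the same for the moment, N m; "width": opening from 0.0 (shut) to 1.0 (fully open).
Only numpy, scipy, OpenCV 4.12 (cv2) and the standard library are available. Lean on these libraries where they do the work, as an engineer would, in place of code of your own. Each camera call takes 0.05 s, during which the arm holds its last target.

## Working session

There is one attempt and no reset: what is moved stays moved. The work goes in short steps, each a Python script; the robot and the scene stay as the last script left them, time stands still between calls to the robot, and variables do not carry over. Pictures are saved under pics/ and viewed, and the job is handed in when it is done.

```bash
ls; mkdir -p pics; cat > h.py <<'E'
import numpy as np, cv2
from plant import manip
def snap(cam,fn):
    f=manip.grab_frame(cam); cv2.imwrite('pics/'+fn,f['color'][:,:,::-1]); return f
E
python3 - <<'E'
from h import *
f=snap('top','top0.png'); print(f['mtx'],f['eye'],f['attitude'])
for n in ['wing_cap','wing_grip','hex_cap','manifold','port_plus','port_minus','lever_grip','valve_pivot','valve','nipple','spray','casting_a','seal_ring','spanner','driver']:
    try: print(n,[(np.round(d['position'],3).tolist(),round(float(d['conf']),2)) for d in manip.landmark_of('top',n)][:3])
    except Exception as e: print(n,e)
f=snap('scene','scene0.png')
for n in ['wing_cap','wing_grip','hex_cap','manifold','port_plus','port_minus','lever_grip','valve_pivot']:
    print(n,[(np.round(d['position'],3).tolist(),round(float(d['conf']),2)) for d in manip.landmark_of('scene',n)][:3])
s=manip.get_state();print(s)
E
```

```text
pics
[[497.54631034   0.         313.06864775]
 [  0.         497.54631034 209.10685027]
 [  0.           0.           1.        ]] [ 0.26365413 -0.00881815  1.424336  ] [-0.06336129  0.06189381  0.70434031 -0.70431473]
wing_cap [([0.538, -0.008, 0.046], 0.78)]
wing_grip [([0.54, -0.007, 0.091], 0.91)]
hex_cap [([0.528, -0.153, 0.049], 0.9), ([0.539, -0.084, -0.0], 0.45)]
manifold [([0.537, -0.083, 0.0], 0.84)]
port_plus [([0.539, -0.007, 0.072], 0.57)]
port_minus [([0.529, -0.157, 0.07], 0.83)]
lever_grip [([0.559, 0.121, 0.053], 0.61)]
valve_pivot [([0.542, 0.057, 0.051], 0.6)]
valve it knows: casting, driver, hex_cap, lever_grip, manifold, nipple, port_minus, port_plus, seal_ring, spanner, spray, valve_pivot, wing_cap, wing_grip, wing_lugs
nipple [([0.419, -0.261, 0.002], 0.67)]
spray [([0.585, 0.478, -0.004], 0.65), ([0.531, -0.153, 0.068], 0.25)]
casting_a [([0.344, -0.443, 0.002], 0.95), ([0.571, -0.459, 0.0], 0.74)]
seal_ring [([0.633, -0.112, 0.003], 0.4)]
spanner [([0.431, -0.09, 0.0], 0.88), ([0.419, -0.26, 0.004], 0.63)]
driver [([0.355, 0.45, -0.002], 0.89)]
wing_cap [([0
[... 384 characters left out ...]
, 0.71)]
{'clock': 1.2, 'qpos': array([ 1.28499264e+00,  1.25815090e-01, -3.95762470e-02,  1.40542628e+00,
       -1.88769883e-05,  1.57080733e+00]), 'joint_velocities': array([-8.09089820e-05,  1.93127768e-03,  5.27370953e-04,  4.37047387e-04,
        4.53111976e-04,  7.65000748e-04]), 'tau': array([ 2.61058767e-04, -4.35720778e+01,  3.53093147e+01,  1.23961898e-03,
        8.89522585e-05,  1.14658840e-05]), 'position': array([0.14801131, 0.50369124, 0.40469749]), 'orientation': array([ 0.69990702, -0.10070162,  0.10071269, -0.69989021]), 'contact_force': array([ 0.40249959, -0.46840342, -0.24421319]), 'ft_torque': array([ 0.00541338, -0.01915202,  0.01521197]), 'width': 1.0043978064585202}
```

View pics/top0.png

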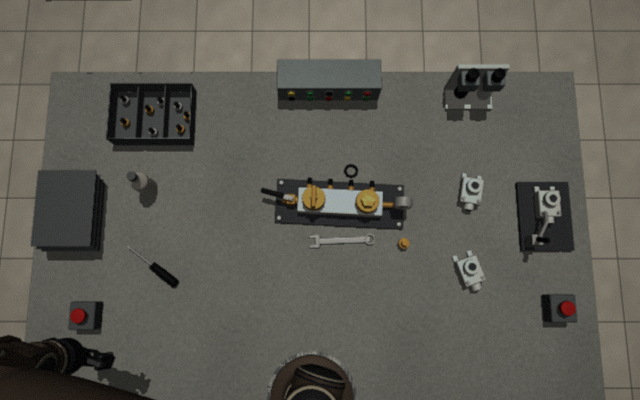

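View pics/scene0.png

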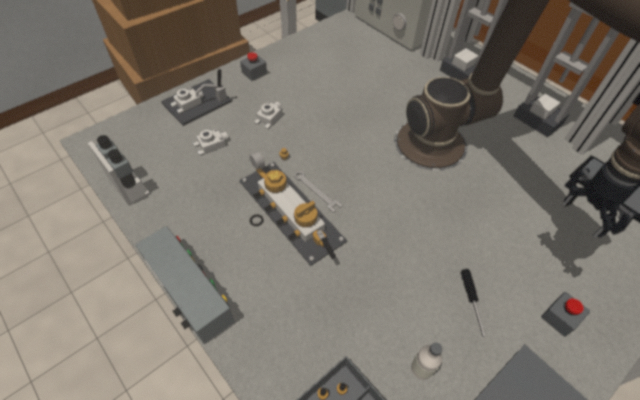

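The top view shows the manifold at its centre, with the wing cap at about (314,197) on port_plus and the hex cap at (368,201). The lever is at (275,193), nearly in line with the manifold. Next I'll hover and look closer with the wrist camera.

```bash
cat >> h.py <<'E'
from scipy.spatial.transform import Rotation as Ro
def ori(a):  # jaw direction world angle a, pointing down
    c,s=np.cos(a),np.sin(a)
    return Ro.from_matrix(np.array([[s,0,c],[-c,0,s],[0,-1,0]])).as_quat()
def tcp(x,y,zg): return [x,y,zg+0.155]
def lm(cam,names):
    for n in names:
        print(cam,n,[(np.round(d['position'],4).tolist(),round(float(d['conf']),2)) for d in manip.landmark_of(cam,n)][:2])
E
python3 - <<'E'
from h import *
print(Ro.from_quat(manip.get_state()['orientation']).as_matrix().round(2))
for d in (-90,-60,0,90,120,180):
    a=np.radians(d)
    for p in ([0.54,-0.007,0.098],[0.56,0.12,0.07]):
        q=manip.inverse_kinematics(tcp(*p),ori(a)); print(d,p,None if q is None else np.round(q,2))
manip.reach([0.46,0.0,0.42],ori(np.radians(90)))
print(manip.get_state()['clock'])
f=snap('wrist','w0.png');print(f['eye'],Ro.from_quat(f['attitude']).as_matrix().round(2))
np.savez('w0.npz',**f)
lm('wrist',['wing_cap','wing_grip','hex_cap','manifold','port_plus','port_minus','lever_grip','valve_pivot'])
E
```

```text
[[ 0.96  0.    0.28]
 [-0.28 -0.    0.96]
 [ 0.   -1.   -0.  ]]
-90 [0.54, -0.007, 0.098] [-0.01  0.2  -0.29  1.08  0.    3.13]
-90 [0.56, 0.12, 0.07] [ 0.21  0.27 -0.26  1.04  0.   -2.93]
-60 [0.54, -0.007, 0.098] [-0.01  0.2  -0.29  1.08  0.    2.61]
-60 [0.56, 0.12, 0.07] [ 0.21  0.27 -0.26  1.04  0.    2.83]
0 [0.54, -0.007, 0.098] [-0.01  0.2  -0.29  1.08  0.    1.56]
0 [0.56, 0.12, 0.07] [ 0.21  0.27 -0.26  1.04  0.    1.78]
90 [0.54, -0.007, 0.098] [-0.01  0.2  -0.29  1.08  0.   -0.01]
90 [0.56, 0.12, 0.07] [ 0.21  0.27 -0.26  1.04  0.    0.21]
120 [0.54, -0.007, 0.098] [-0.01  0.2  -0.29  1.08  0.   -0.54]
120 [0.56, 0.12, 0.07] [ 0.21  0.27 -0.26  1.04  0.   -0.31]
180 [0.54, -0.007, 0.098] [-0.01  0.2  -0.29  1.08  0.   -1.58]
180 [0.56, 0.12, 0.07] [ 0.21  0.27 -0.26  1.04  0.   -1.36]
3.325
[0.38248553 0.00111239 0.38819838] [[-0.   -0.95 -0.3 ]
 [ 1.   -0.   -0.  ]
 [-0.   -0.3   0.95]]
wrist wing_cap [([0.5379, -0.0012, 0.0531], 0.88)]
wrist wing_grip [([0.5392, -0.0062, 0.0923], 0.61)]
wrist hex_cap [([0.5298, -0.1547, 0.0491], 0.77)]
wrist manifold [([0.5356, -0.079, 0.0009], 0.56), ([0.5584, 0.1147, 0.0577], 0.33)]
wrist port_plus [([0.4208, -0.2603, 0.0038], 0.54)]
wrist port_minus []
wrist lever_grip []
wrist valve_pivot [([0.5446, 0.061, 0.0586], 0.96)]
```

View pics/w0.png

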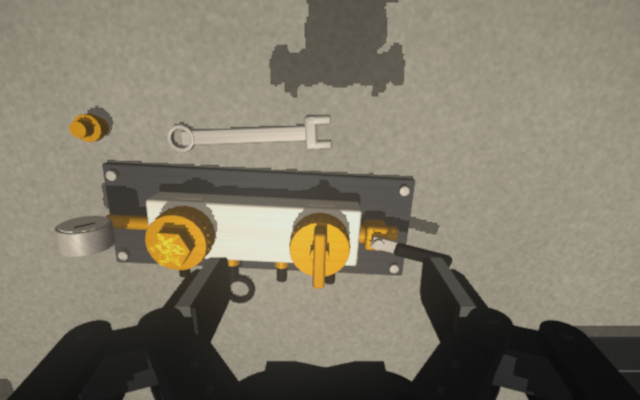

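The wrist view shows the wing cap at (320,245) with its bar along the image's vertical, and the hex cap at (178,240). The lever runs from (380,243) to (450,258). I'll get the geometry from the depth image.

```bash
cat >> h.py <<'E'
def cloud(f):
    d=f['depth'];K=f['mtx'];v,u=np.mgrid[:400,:640]
    x=(u-K[0,2])/K[0,0]*d;y=(v-K[1,2])/K[1,1]*d
    P=np.stack([x,-y,-d],-1)@Ro.from_quat(f['attitude']).as_matrix().T+f['eye']
    P[d==0]=np.nan; return P
E
python3 - <<'E'
from h import *
f=dict(np.load('w0.npz'));P=cloud(f);c=f['color'].astype(int);X,Y,Z=P[...,0],P[...,1],P[...,2]
def m(n,k):
    q=P[k]; print(n,k.sum(),np.round(np.median(q,0),4),'min',np.round(np.percentile(q,2,axis=0),4),'max',np.round(np.percentile(q,98,axis=0),4)); return q
near=lambda x,y,r:(np.hypot(X-x,Y-y)<r)
q=m('bar',near(.54,-.007,.045)&(Z>.094)&(Z<.112))
w,V=np.linalg.eigh(np.cov(q[:,:2].T)); d=V[:,1]; d=d*np.sign(d[0]); print('bar ang',np.degrees(np.arctan2(d[1],d[0])))
a=(q[:,:2]-q[:,:2].mean(0))@V
print('ext',np.percentile(a,[1,99],axis=0),'midcentre',q[:,:2].mean(0)+V@((np.percentile(a,1,axis=0)+np.percentile(a,99,axis=0))/2))
m('disc',near(.54,-.007,.04)&(Z>.07)&(Z<.085))
m('hex',near(.531,-.155,.03)&(Z>.084)&(Z<.105))
m('hexdisc',near(.531,-.155,.04)&(Z>.07)&(Z<.083))
q=m('lever',near(.544,.06,.12)&(Z>.04)&(Z<.068)&(Y>.083)&(c.sum(-1)<130)&(X<.61))
w,V=np.linalg.eigh(np.cov(q[:,:2].T)); d=V[:,1]*np.sign(V[1,1]); print('lever ang',np.degrees(np.arctan2(d[1],d[0])),w)
# base plate
q=m('block',(Z>.038)&(Z<.05)&(Y>-.22)&(Y<.06)&(c.sum(-1)>500))
r=cv2.minAreaRect(q[:,:2].astype(np.float32)*1000);print(r)
q=m('base',(Z>.005)&(Z<.016)&(Y>-.29)&(Y<.13)&(X>.45)&(X<.62))
r=cv2.minAreaRect(q[:,:2].astype(np.float32)*1000);print(r)
E
```

```text
bar 694 [ 0.5369 -0.0054  0.1017] min [ 0.5107 -0.0107  0.0967] max [0.5676 0.0012 0.1033]
bar ang -1.8608701700363732
ext [[-0.00587514 -0.03108741]
 [ 0.00588254  0.02697466]] midcentre [ 0.53958523 -0.00514555]
disc 1998 [ 0.5365 -0.0048  0.0761] min [ 0.5098 -0.0342  0.0729] max [0.567  0.0235 0.0791]
hex 1178 [ 0.5306 -0.1535  0.091 ] min [ 0.5143 -0.1715  0.0853] max [ 0.5494 -0.136   0.0926]
hexdisc 1577 [ 0.5204 -0.1431  0.0762] min [ 0.5017 -0.1838  0.0713] max [ 0.5612 -0.1242  0.0818]
lever 53 [0.5546 0.1222 0.0554] min [0.5453 0.0902 0.0527] max [0.5592 0.1397 0.0586]
lever ang 74.86980042602337 [1.16169126e-07 2.04700374e-04]
block 5158 [ 0.5317 -0.0776  0.0441] min [ 0.5013 -0.1912  0.0425] max [0.5693 0.0368 0.0456]
((536.119873046875, -79.76813507080078), (238.07244873046875, 68.57460021972656), 86.73746490478516)
base 13080 [ 0.4967 -0.0769  0.0092] min [ 0.4673 -0.2592  0.0073] max [0.6024 0.1005 0.0145]
((546.3856811523438, -80.59724426269531), (370.1996154785156, 150.44248962402344), 86.86890411376953)
```

```bash
cat > valve.py <<'E'
from h import *
piv=np.array([.5438,.0598])
def pose(phi,d,zg,r=.06):
    p=np.radians(phi);u=np.array([np.cos(p),np.sin(p)]);n=np.array([u[1],-u[0]])
    xy=piv+r*u-d*n
    return tcp(xy[0],xy[1],zg),ori(p)
def st():
    s=manip.get_state();return round(s['clock'],2),s['contact_force'].round(1),s['ft_torque'].round(2)
E
python3 - <<'E'
from valve import *
p,o=pose(75,.045,.16); manip.reach(p,o); manip.gripper_to(0.0)
manip.move_straight(pose(75,.045,.065)[0],max_speed=.15); print(st())
manip.move_straight(pose(75,.022,.065)[0],max_speed=.1); print(st())
for phi in np.arange(67,-3,-8).tolist()+[-2]:
    p,o=pose(phi,.019,.065)
    manip.move_straight(p,o,max_speed=.08); print(phi,st())
    if np.linalg.norm(st()[1])>30: break
f=snap('wrist','w1.png');lm('wrist',['lever_grip','valve_pivot'])
snap('scene','s1.png');lm('scene',['lever_grip','valve_pivot'])
E
```

```text
(6.06, array([0.8, 0.3, 0.8]), array([ 0.04, -0.02, -0.01]))
(6.44, array([-0.3,  0.3, -0.2]), array([ 0.02,  0.07, -0.04]))
67 (6.74, array([ 0.4, -0. ,  0.7]), array([ 0.02, -0.01,  0.04]))
59 (7.03, array([-0.1, -0. ,  0.5]), array([-0.01, -0.04,  0.06]))
51 (7.33, array([0. , 0.8, 0. ]), array([-0.01,  0.02, -0.03]))
43 (7.62, array([0.5, 0.6, 0.2]), array([ 0.02, -0.04,  0.04]))
35 (7.91, array([ 1.5,  0.8, -0.7]), array([0.09, 0.03, 0.01]))
27 (8.2, array([ 0.2, -0.6, -1. ]), array([-0.03,  0.03,  0.04]))
19 (8.49, array([0.1, 0.1, 0.3]), array([-0.01,  0.01, -0.02]))
11 (8.78, array([-0.2,  0.7,  0.8]), array([-0.  ,  0.01, -0.04]))
3 (9.07, array([ 0.7, -0.8,  0.4]), array([ 0.03,  0.02, -0.04]))
-2 (9.32, array([-0.8, -1. , -0.4]), array([-0.  ,  0.04, -0.  ]))
wrist lever_grip []
wrist valve_pivot [([0.5421, 0.0643, 0.0587], 0.59)]
scene lever_grip []
scene valve_pivot [([0.5479, 0.058, 0.0549], 0.69)]
```

View pics/w1.png

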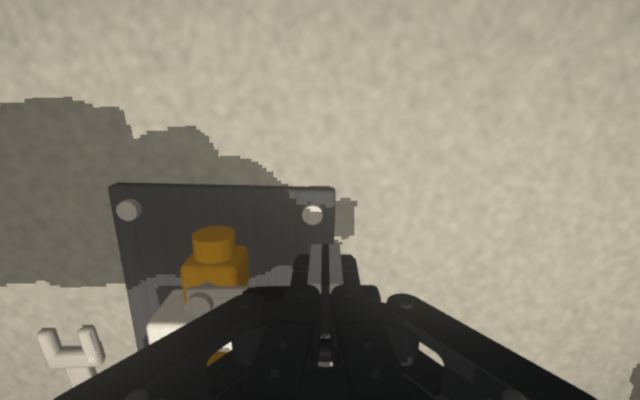

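```bash
python3 -c "
import cv2;i=cv2.imread('pics/s1.png')[120:300,200:400];cv2.imwrite('pics/s1c.png',cv2.resize(i,None,fx=3.3,fy=3.3,interpolation=2))"
```

```text
(no output)
```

View pics/s1c.png

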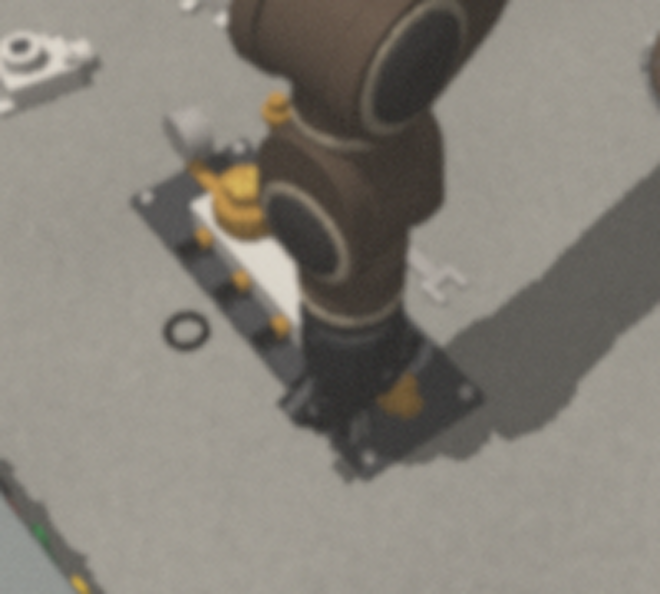

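The lever has left the +y direction and is hidden behind the fingers. I'll push on in small steps until I feel the stop.

```bash
python3 - <<'E'
from valve import *
d=.019
for i in range(8):
    d-=.0015
    manip.move_straight(pose(-2.5,d,.065)[0],max_speed=.03); s=st(); print(round(d,4),s)
    if np.linalg.norm(s[1])>12: break
manip.move_straight(pose(-2.5,.03,.065)[0],max_speed=.1)
manip.move_straight(pose(-2.5,.03,.26)[0],max_speed=.3)
p=[.46,.0,.40]; manip.reach(p,ori(np.radians(87)))
manip.gripper_to(0.8)
f=snap('wrist','w2.png');np.savez('w2.npz',**f);lm('wrist',['lever_grip','valve_pivot','wing_grip','wing_cap']);print(st())
E
```

```text
0.0175 (9.88, array([ 0.3,  1.8, -0.2]), array([ 0.39, -0.05,  0.01]))
0.016 (10.12, array([ 0.4,  4.7, -0.2]), array([ 1.08, -0.06, -0.05]))
0.0145 (10.38, array([ 0.3, 10.2, -0.1]), array([ 2.05, -0.14,  0.02]))
0.013 (10.62, array([ 0.7, 14.4, -1.4]), array([ 3.02, -0.13, -0.03]))
wrist lever_grip [([0.5972, 0.056, 0.0563], 0.61)]
wrist valve_pivot [([0.5404, 0.0607, 0.0555], 0.89), ([0.5404, -0.0062, 0.0478], 0.73)]
wrist wing_grip [([0.5406, -0.0059, 0.0898], 0.63)]
wrist wing_cap [([0.5353, -0.0025, 0.0504], 0.77)]
(14.15, array([-0.6,  0.5, -0.4]), array([ 0.02, -0.02, -0.04]))
```

View pics/w2.png

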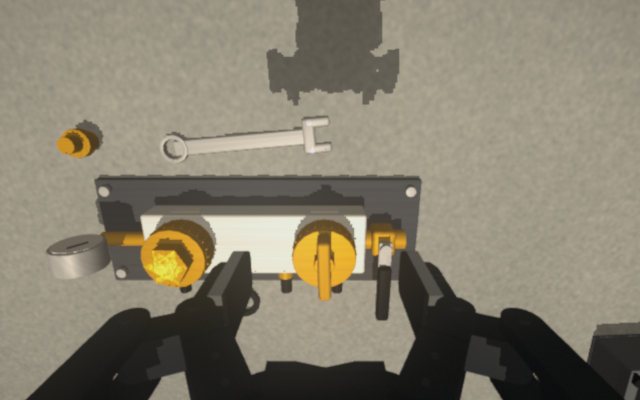

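The lever at (382,280) now points squarely across, and I felt its stop at about 14 N. Next I'll grasp the wing bar.

```bash
cat > cap.py <<'E'
from h import *
C=np.array([.5400,-.0052]); ZG=.0985; A0=88.0
def st():
    s=manip.get_state();return round(s['clock'],2),s['contact_force'].round(1),s['ft_torque'].round(2),round(float(s['width']),3)
def go(da,v=.02,z=ZG):
    manip.move_straight(tcp(C[0],C[1],z),ori(np.radians(A0+da)),max_speed=v)
E
python3 - <<'E'
from cap import *
manip.reach(tcp(C[0],C[1],.17),ori(np.radians(A0))); manip.gripper_to(.5)
go(0,.1); print(st())
manip.gripper_to(0.0); print(st()); print(manip.get_state()['qpos'].round(3))
f=snap('wrist','w3.png')
E
```

```text
(15.9, array([ 0.9,  0.2, -0.9]), array([-0.  ,  0.02,  0.01]), 0.502)
(16.28, array([-0.8, -0.5,  4.6]), array([-0.09,  0.12,  0.04]), 0.125)
[-0.01   0.196 -0.289  1.084 -0.     0.025]
```

View pics/w3.png

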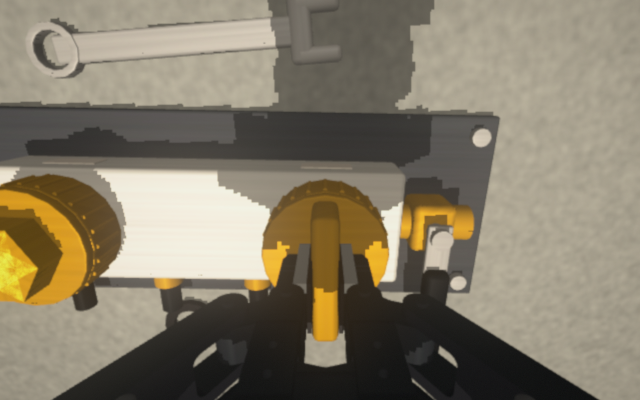

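The pads are closed on the wing bar at (325,270). Next I'll test the turn gently in small steps.

```bash
python3 - <<'E'
from cap import *
def run(seq):
    for a in seq:
        go(a); s=st(); q=manip.get_state()['qpos'][5]; print(a,s,round(float(q),3),'tau6',round(float(manip.get_state()['tau'][5]),2))
        if abs(s[2][2])>1.2: return True
    return False
h=run([1.5,3,4.5,6,7.5]); go(0); print('ccw stop',h,st())
h=run([-1.5,-3,-4.5,-6,-7.5]); print('cw stop',h)
go(0); print(st())
E
```

```text
1.5 (16.58, array([-1.7,  0.6,  6.2]), array([-0.07,  0.1 ,  0.1 ]), 0.125) -0.001 tau6 0.02
3 (16.83, array([0. , 0.1, 5.2]), array([-0.09,  0.1 ,  0.04]), 0.124) -0.027 tau6 0.02
4.5 (17.08, array([0.2, 0.2, 5.4]), array([-0.03,  0.07,  0.04]), 0.126) -0.053 tau6 0.02
6 (17.33, array([ 0.1, -0.5,  5.2]), array([-0.04,  0.01,  0.09]), 0.123) -0.08 tau6 0.02
7.5 (17.58, array([ 0.1, -0.8,  5.3]), array([-0.04,  0.02,  0.09]), 0.127) -0.106 tau6 0.02
ccw stop False (17.87, array([0.6, 0.9, 5.4]), array([-0.11,  0.05,  0.04]), 0.128)
-1.5 (18.12, array([-0.4, -0.3,  6.4]), array([-0.19,  0.07,  0.12]), 0.125) 0.051 tau6 0.17
-3 (18.37, array([-0.9, -1.4,  5.2]), array([-0.18,  0.08,  0.44]), 0.122) 0.077 tau6 0.43
-4.5 (18.62, array([-0.9, -1. ,  4.7]), array([-0.26,  0.07,  0.73]), 0.127) 0.102 tau6 0.78
-6 (18.87, array([ 0.5, -1.5,  5.5]), array([-0.3 ,  0.09,  1.17]), 0.128) 0.128 tau6 1.12
-7.5 (19.12, array([-0.2, -1.8,  6.2]), array([-0.39,  0.11,  1.41]), 0.124) 0.153 tau6 1.42
cw stop True
(19.4, array([-0.7, -0.8,  4.4]), array([-0.1 ,  0.03,  0.07]), 0.127)
```

Clockwise meets a stop, with torque rising to 1.4 N m. Anticlockwise is free, so this port has a right-hand thread. I'll turn it anticlockwise.

```bash
python3 - <<'E'
from cap import *
for a in range(8,97,8):
    go(a); s=st()
    if a%16==0 or a>80: print(a,s)
    if abs(s[2][2])>1: print('stop',a,s); break
manip.wait(.2)
f=snap('wrist','w4.png');print(st())
E
```

```text
16 (19.98, array([0.4, 0.5, 4.9]), array([-0.01,  0.09,  0.06]), 0.127)
32 (20.57, array([0.1, 0.5, 5. ]), array([0.07, 0.03, 0.04]), 0.128)
48 (21.15, array([2.2, 0.4, 5.6]), array([0.08, 0.03, 0.04]), 0.122)
64 (21.73, array([-0.9, -0. ,  5.2]), array([0.12, 0.02, 0.04]), 0.124)
80 (22.32, array([-0.5,  0.7,  4.6]), array([0.16, 0.04, 0.1 ]), 0.128)
88 (22.61, array([-0.4,  0.8,  6.4]), array([0.16, 0.09, 0.01]), 0.127)
96 (22.9, array([0.7, 0.2, 4.2]), array([0.17, 0.07, 0.09]), 0.129)
(23.15, array([0.6, 0.4, 4.7]), array([0.15, 0.07, 0.1 ]), 0.127)
```

View pics/w4.png

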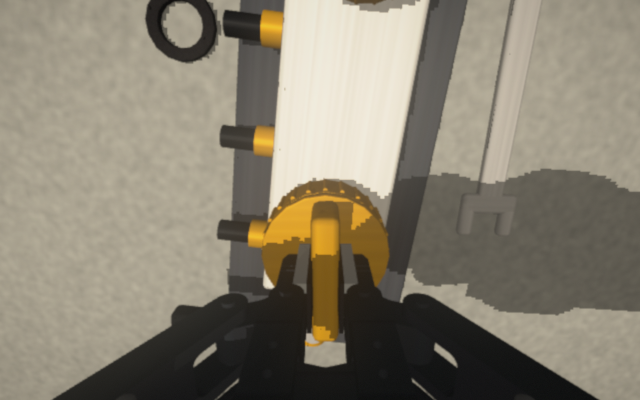

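The cap at (325,250) turned with the gripper and its bar now runs along the manifold. I'll lift it carefully.

```bash
python3 - <<'E'
from cap import *
for dz in (.004,.010,.03,.06,.10):
    go(96,.06,ZG+dz); s=st(); print(dz,s)
    if s[1][2]<-20: print('blocked'); break
manip.wait(.4)
f=snap('wrist','w5.png');lm('wrist',['wing_cap','wing_grip','lever_grip']);print(st())
f=snap('scene','s5.png');lm('scene',['wing_cap','hex_cap','port_plus','lever_grip'])
f=snap('top','t5.png');lm('top',['hex_cap','lever_grip','wing_cap'])
a=cv2.imread('pics/w5.png');b=cv2.imread('pics/s5.png')[60:300,130:514]
cv2.imwrite('pics/c5.png',np.vstack([cv2.resize(a,(480,300)),cv2.resize(b,(480,300))]))
E
```

```text
0.004 (23.4, array([ 0. , -0.8, -2.8]), array([ 0.03, -0.01,  0.02]), 0.129)
0.01 (23.65, array([-0.4,  0.3, -2.2]), array([-0.02,  0.03, -0.01]), 0.124)
0.03 (24.13, array([-0.4,  0. , -1.8]), array([-0.02,  0.01,  0.04]), 0.125)
0.06 (24.78, array([ 0.7, -0.9, -3.1]), array([ 0.  , -0.03, -0.02]), 0.129)
0.1 (25.6, array([-0.2,  0.1, -1.6]), array([ 0.02,  0.01, -0.04]), 0.13)
wrist wing_cap [([0.5368, -0.0032, 0.1504], 0.71)]
wrist wing_grip [([0.5411, -0.0038, 0.1908], 0.92)]
wrist lever_grip [([0.6017, 0.0559, 0.0582], 0.97), ([0.4249, -0.0905, -0.0023], 0.63)]
(26.2, array([-0.3,  0.1, -2.5]), array([-0.02, -0.02,  0.05]), 0.127)
scene wing_cap [([0.5456, -0.0058, 0.191], 0.18)]
scene hex_cap [([0.5366, -0.1545, 0.0501], 0.93)]
scene port_plus [([0.5371, -0.0064, 0.0724], 0.87), ([0.3626, 0.4546, -0.0006], 0.57)]
scene lever_grip [([0.6034, 0.0581, 0.0538], 0.45)]
top hex_cap [([0.5294, -0.1548, 0.0493], 0.72), ([0.5296, -0.1564, 0.0716], 0.6)]
top lever_grip []
top wing_cap []
```

View pics/c5.png

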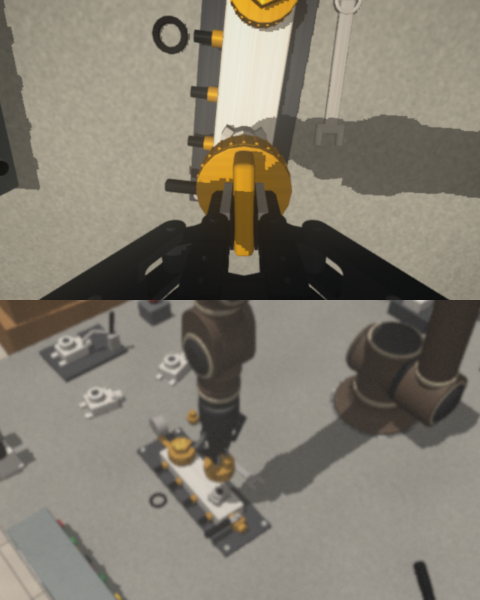

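The cap is held above its bare neck, with the origin at about z = 0.15 m. The lever lies across and the hex cap is home. I'm handing the job in.

```bash
python3 - <<'E'
from h import *
manip.close_job()
E
```

```text
the job is handed in; nothing more can be done
```

The job is done and handed in at about 26 s on the robot's clock; the hand-in gives no verdict.

- **Valve:** I swung the lever clockwise with closed fingers until it met its stop at about 14 N. The pictures afterwards show it pointing squarely across the manifold.
- **Cap:** The wing cap was on the port at the manifold's y = +75 mm. Clockwise it met a stop, and I let the torque rise only to about 1.4 N m. Anticlockwise it turned freely, so that port has a right-hand thread. I turned it 96° anticlockwise at constant height, then lifted it 10 cm without resistance.
- **Last checks:**
  - The wrist camera put the cap's origin at about z = 0.150 m, within a few mm of straight above its port.
  - The wrist force showed about 2 N of load, in line with the cap's weight, and the grip was steady.
  - The bare neck was visible under the cap, the lever was across and the hex cap was within a few mm of where it started.
- **What disagreed or was missed:**
  - The scene camera gave z = 0.19 m for the cap, but at a confidence of only 0.18.
  - The top camera found neither the lever nor the wing cap in its last picture.
  - I did not measure the loose parts again. Those I could see in the last pictures looked untouched.

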